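# Close down the spray station

### The arm

A 7-joint arm with a two-finger parallel gripper is mounted at the origin on the work surface. World frame = base frame: x ahead of the robot, y to its left, z up, the work surface at z = 0. Lengths are in m, angles in degrees, forces in N, time in s.
With the tool pointing down it reaches from about 0.4 to 0.925 m from the base axis. Payload 4.1 kg.
Tool frame: the origin (TCP) lies midway between the tips of the shut fingers; the grasp point (between the pads) lies 19 mm behind it (robot.hold_point_z is the z of the grasp point in the tool frame, in m); z points along the fingers, y is the line along which they close (so a half turn about z gives the same grasp; the last joint's range is limited). The gripper opens to 85 mm and grips with 20 to 120 N. Pads are 22 mm wide; open, the fingers measure 114 mm over their backs; the gripper's body (76 mm by 85 mm) begins 54 mm behind the grasp point. The pads swing forward as they close: fully open they stand 13 mm farther back than shut.
Start: joints at [-81.818, 22.827, 2.584, 88.041, -1.071, 69.15, -2.905], TCP at [0.156, 0.631, 0.231] pointing down, gripper open.
Joint ranges: [-161.44, 161.44], [-28.35, 127.94], [-78.24, 83.42], [0, 140.83], [-78.03, 258.03], [13.02, 114.36], [-168.23, 168.23]. Speed limits (degrees/s): [147.25, 147.25, 180, 180, 180, 180, 180].

### API

Orientations are given as [roll, pitch, yaw] about the fixed x, y, z axes, in that order (R = Rz(yaw) Ry(pitch) Rx(roll)).
In Python, from plant import robot gives the robot as it stands. Calls block until the motion is done:
- robot.move_pose(position, orientation): joint-space move of the TCP to a pose.
- robot.servo_line(position, rotation=None, velocity=0.15, contact_N=None): straight line of the TCP; rotation=None keeps the orientation; velocity is the mean speed in m/s. With contact_N (N) it stops when the force on the tool has changed by that much, and returns True; else False.
- robot.goto_joints(angles): joint-space move.
- robot.grip(opening): opening from 0.0 (shut) to 1.0 (fully open); the grip force is fixed at half the most; returns when the fingers have stopped.
- robot.wait(seconds).
- robot.ik(position, orientation): joint angles nearest the present ones, or None.
- robot.snapshot(name): name is "scene" or "top" or "wrist"; returns a dict with "pixels" (384x512x3 uint8, red, green, blue), "z_map" (384x512 float32, m along the optical axis (not along the pixel's ray), 0 where there is no reading), "fx", "fy", "cx", "cy" (pixels), "cam_to_world" (4x4, takes a point from camera to world coordinates). Camera axes: x right, y down, z forward; pixel columns grow to the right and rows downward; lengths in m; the calibration is good to about 2 mm. A picture is of the moment at which its call begins.
A pose or a line that the arm cannot do raises robot.Unreachable and nothing moves.
- robot.finish_job(): hands the job in; it is judged then, once.
Readings, each from a call of its own:
- robot.get_time(): time.
- robot.get_joints(): joint angles.
- robot.get_qvel(): joint speeds.
- robot.get_joint_torque(): joint torques, N m.
- robot.get_eef_pos(): TCP position.
- robot.get_ee_rot(): TCP orientation.
- robot.get_contact_force(): force on the tool from outside, world axes, zero at the start.
- robot.get_moment(): the same for the moment, N m.
- robot.get_grip_width(): opening from 0.0 (shut) to 1.0 (fully open).
- robot.get_grip_force(): force on a finger pad.
Only numpy, scipy, OpenCV 4.12 (cv2) and the standard library are available. Lean on these libraries where they do the work, as an engineer would, in place of code of your own. Each camera call takes 0.05 s, during which the arm holds its last target. There are 200 camera calls.

### The job

Close down the spray station: first turn the drain valve's lever to half open, 45 degrees (the middle tick mark), and leave it there so that the air line bleeds while you pack. Then nest every loose white cup, upright and fully home, in one stack on the cup that stands in the carton, and close the carton: fold down both short flaps first, then both long flaps over them, all flat. Last, turn the valve fully shut, and leave the other things on the bench alone.

Things in the scene. Friction and masses are not known exactly. Their poses are not given: they have to be found in the camera images.
- carton: Open cardboard carton fixed to the bench: 170 x 170 mm outside, 155 mm tall, walls and floor 4 mm. Origin at the centre of its underside, z up, x away from the robot, y to its left (within 7 degrees). Four flaps of stiff card are hinged on the wall tops, 83 mm from the carton's axis; hinge height 156 mm (near, far) and 160 mm (left, right). Flaps do not block one another.
- flap_near (a joint): Angle of the short flap on the carton's -x wall (the robot's side), 58 mm from hinge to free edge, 162 mm along the hinge, 3.5 mm thick: 0 = shut, level over the mouth; pi/2 = upright; up to 2.6 = folded out; starts at 1.9 to 2.4. Stiff hinge without spring: stays at any angle; 1 N at the free edge moves it.
- flap_near_edge (a point): Middle of that flap's free edge; moves with the flap; x runs from the hinge to the free edge, y along the hinge.
- flap_far (a joint): Angle of the short flap on the carton's +x wall, 58 mm from hinge to free edge, 162 mm along the hinge, 3.5 mm thick: 0 = shut, level over the mouth; pi/2 = upright; up to 2.6 = folded out; starts at 1.9 to 2.4. Stiff hinge without spring: stays at any angle; 1 N at the free edge moves it.
- flap_far_edge (a point): Middle of that flap's free edge; moves with the flap; x runs from the hinge to the free edge, y along the hinge.
- flap_left (a joint): Angle of the long flap on the carton's +y wall, 83 mm from hinge to free edge, 162 mm along the hinge, 3.5 mm thick: 0 = shut, level over the mouth; pi/2 = upright; up to 2.6 = folded out; starts at 1.9 to 2.4. Stiff hinge without spring: stays at any angle; 1 N at the free edge moves it.
- flap_left_edge (a point): Middle of that flap's free edge; moves with the flap; x runs from the hinge to the free edge, y along the hinge.
- flap_right (a joint): Angle of the long flap on the carton's -y wall, 83 mm from hinge to free edge, 162 mm along the hinge, 3.5 mm thick: 0 = shut, level over the mouth; pi/2 = upright; up to 2.6 = folded out; starts at 1.9 to 2.4. Stiff hinge without spring: stays at any angle; 1 N at the free edge moves it.
- flap_right_edge (a point): Middle of that flap's free edge; moves with the flap; x runs from the hinge to the free edge, y along the hinge.
- stack_cup: The cup that already stands in the carton, within 15 mm of its middle, upright on the floor with its foot held fast in a low round insert (60 mm across, 5 mm tall): it cannot move. Same shape as cup_1; origin at the centre of its underside, 4 mm above the bench.
- cup_1: Round white enamelled steel cup, loose, about 110 g, upright on the bench; may be absent. 60 mm tall: tapered body, 42 mm across at the foot, 56 mm at 38 mm height; above it a straight collar 68 mm across, 38 to 60 mm high, 4 mm wall. Origin at the centre of its underside, z up. Nested in another cup, its collar rests on that one's rim: origin 22 mm higher, only the collar shows.
- cup_2: Another loose cup, identical to cup_1; may be absent.
- cup_3: Another loose cup, identical to cup_1; may be absent.
- cup_4: Another loose cup, identical to cup_1; may be absent.
- lever (a joint): Opening angle of the drain valve's lever, rad: 0 = shut (against its stop), pi/4 = half open, pi/2 = fully open (stop). It grows as the lever turns counter-clockwise seen from above. Steady friction: about 2 N at the grip point moves it; stays where it is left.
- lever_grip (a point): Grip point of the lever, at the middle of its rubber sleeve: a level bar 14 mm wide and 22 mm tall (86 to 108 mm above the bench) that reaches 92 mm out from the axis; this point is 68 mm from the axis, 97 mm above the bench. Moves with the lever: its -x axis points outward along the bar.
- valve_axis (a point): On the turning axis of the valve (vertical), at the height of the lever. Fixed on the valve; its -x axis is where the lever points when shut, its -y axis when fully open. The brass drain valve is fixed to the bench; under the lever three flat aluminium arms (top 63 mm above the bench, 112 mm long) end in black tick marks: shut, half open (the middle one) and fully open.
- tape_roll: Bystander, loose: roll of paper tape lying flat, 94 mm across, 38 mm tall. Leave it alone. Origin at its underside.
- spray_can: Bystander, loose: metal spray can, 64 mm across, 190 mm tall, standing. Leave it alone. Origin at its underside.
- paint_jar: Bystander, loose: closed paint jar, 72 mm across, 85 mm tall. Leave it alone. Origin at its underside.
- scissors: Bystander, loose: scissors lying flat, about 145 mm long. Leave it alone. Origin at its underside.
- brush: Bystander, loose: paint brush lying flat. Leave it alone. Origin at its underside.
- sanding_block: Bystander, loose: cork sanding block 100 x 60 x 30 mm. Leave it alone. Origin at its underside.
- thinner: Bystander, loose: amber bottle, 72 mm across, 160 mm tall. Leave it alone. Origin at its underside.
Mind the look-alikes: they are no part of the job. What is shaped like the part that bears lever but red is not meant. Leave any purple look-alike of the cup_4 alone.

How it is judged:
By the outcome, as a careful person would: the job done as asked, in the order asked, and still so for the second after the job is handed in, with the robot touching nothing.
Of cup_1, cup_2, cup_3, cup_4 only 2 to 4 are there at a start; the rules pass over those that are not, and their reading is None.
At some moment in a run one of cup_1, cup_2, cup_3, cup_4 may be knocked a few centimetres aside while the robot is not near it.
Once in a run the grip may slacken for a moment while it holds something.
It also fails if it takes over 210 s, if anything falls off the work surface, if the arm or the gripper's body presses on something with over 40 N, if the wrist force passes 120 N, or if a joint passes its speed limit or range.

## Working session

There is one attempt and no reset: what is moved stays moved. The work goes in short steps, each a Python script; the robot and the scene stay as the last script left them, time stands still between calls to the robot, and variables do not carry over. Pictures are saved under pics/ and viewed, at most 14 in all, crops included, and the job is handed in when it is done.

```bash
ls; mkdir -p pics
python3 - <<'E'
from plant import robot
import cv2,numpy as np
for n in("top","scene"):
    s=robot.snapshot(n); np.savez(n+"0.npz",**s)
    cv2.imwrite(f"pics/{n}0.png",cv2.resize(s["pixels"][:,:,::-1],(800,600),interpolation=cv2.INTER_CUBIC))
    print(n,s["fx"],s["cx"],s["cy"],np.round(s["cam_to_world"],3).tolist())
print(robot.get_time(),robot.hold_point_z,robot.get_ee_rot())
E
```

```text
pics
top 446.3927000961909 254.4482200978714 189.00978613986362 [[-0.004, -0.984, 0.18, 0.273], [-1.0, 0.008, 0.022, -0.084], [-0.023, -0.18, -0.983, 1.252], [0.0, 0.0, 0.0, 1.0]]
scene 387.1216672631955 247.32503828303075 191.5345600199449 [[-0.651, 0.487, -0.583, 1.094], [0.759, 0.425, -0.493, 0.442], [0.008, -0.763, -0.646, 0.8], [0.0, 0.0, 0.0, 1.0]]
0.1 -0.0187 [-1.79898302e+02  7.82218423e-03  1.66152093e+02]
```

View pics/top0.png

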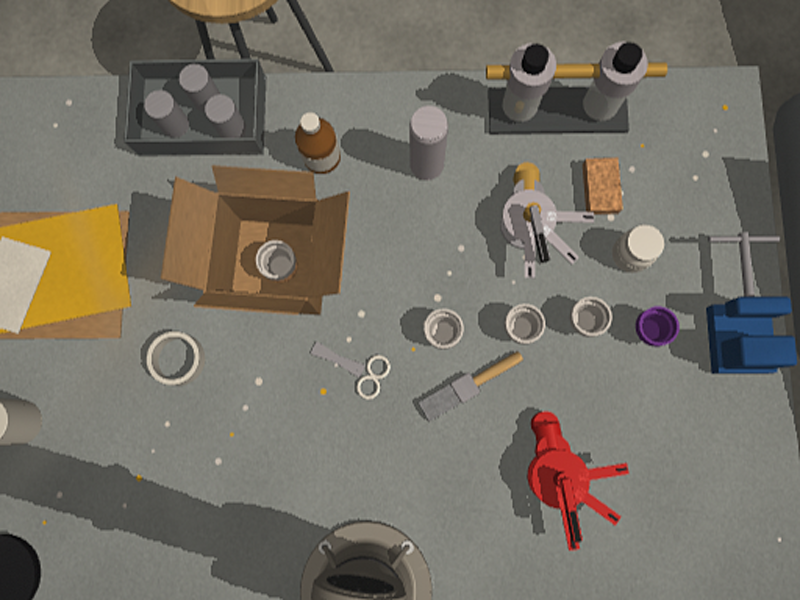

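View pics/scene0.png

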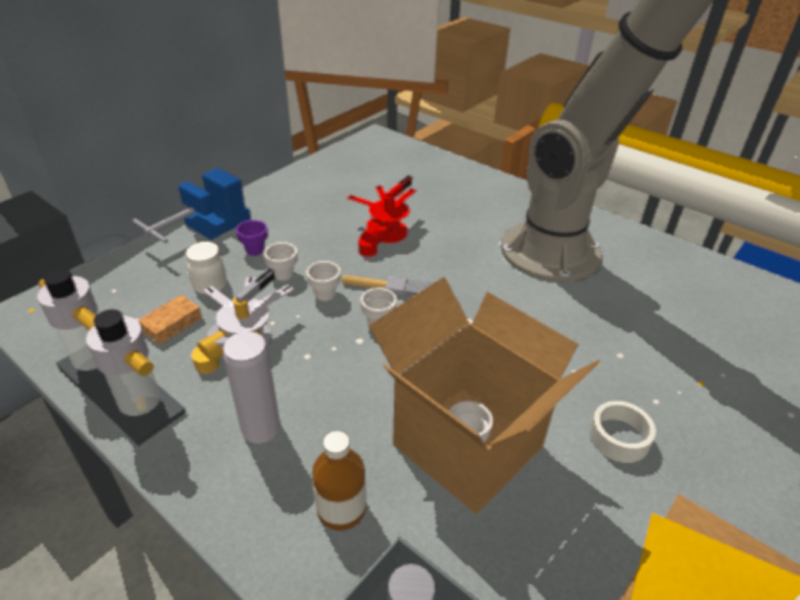

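The top view shows three white cups at (443,327), (525,323) and (591,316). The purple look-alike is at (658,325) and the stack cup is in the carton at (275,260). The brass valve is at (530,215) with its lever slightly open, its sleeve end at (543,250). The thinner, at (318,145), stands near the carton's far right corner. The scene view agrees, and no fourth cup is visible.

```bash
cat > h.py <<'E'
from plant import robot
import cv2,numpy as np
def cloud(s):
    z=s["z_map"]; v,u=np.mgrid[:z.shape[0],:z.shape[1]]
    P=np.stack([(u-s["cx"])/s["fx"]*z,(v-s["cy"])/s["fy"]*z,z],-1)
    T=s["cam_to_world"]; return P@T[:3,:3].T+T[:3,3]
def ray(s,px,h):   # pixels (n,2) -> points on plane z=h
    px=np.atleast_2d(px); T=s["cam_to_world"]
    d=np.c_[(px[:,0]-s["cx"])/s["fx"],(px[:,1]-s["cy"])/s["fy"],np.ones(len(px))]@T[:3,:3].T
    return T[:3,3]+d*((h-T[2,3])/d[:,2])[:,None]
def white(s):
    p=cv2.cvtColor(s["pixels"],cv2.COLOR_RGB2HSV); return (p[...,1]<50)&(p[...,2]>125)
def rims(s,zr,box,rmin=.029,rmax=.039):
    """white rim tops at height zr inside box (x0,x1,y0,y1): centre, radius"""
    P=cloud(s); m=white(s)&(abs(P[...,2]-zr)<.008)&(P[...,0]>box[0])&(P[...,0]<box[1])&(P[...,1]>box[2])&(P[...,1]<box[3])&(s["z_map"]>0)
    k=cv2.morphologyEx(m.astype(np.uint8),cv2.MORPH_CLOSE,np.ones((3,3)))
    out=[]
    for c in cv2.findContours(k,cv2.RETR_EXTERNAL,cv2.CHAIN_APPROX_NONE)[0]:
        if len(c)<15: continue
        w=ray(s,c[:,0].astype(float),zr)[:,:2].astype(np.float32)
        (x,y),r=cv2.minEnclosingCircle(w)
        if rmin<r<rmax: out.append((round(x,4),round(y,4),round(r,4)))
    return out
E
python3 - <<'E'
from h import *
for n in("top","scene"):
    s=dict(np.load(n+"0.npz")); P=cloud(s)
    print(n,"cups",rims(s,.06,(.2,.9,-.6,.2)))
    # stack cup: rim at .064
    k=cv2.cvtColor(s["pixels"],cv2.COLOR_RGB2HSV)
    print("stack",rims(s,.064,(.3,.8,.1,.45)))
    # carton: brown points by height
    br=(abs(k[...,0].astype(int)-13)<7)&(k[...,1]>80)&(P[...,1]>.05)&(P[...,1]<.5)&(P[...,0]>.3)&(P[...,0]<.85)
    Q=P[br&(P[...,2]>.15)]; print("flaps bbox",Q.min(0),Q.max(0),np.percentile(Q[:,2],[1,99]))
    # lever: yellow/black sleeve
    m=(P[...,2]>.1)&(P[...,2]<.118)&(P[...,0]>.4)&(P[...,0]<.75)&(P[...,1]>-.4)&(P[...,1]<-.05)
    dark=m&(k[...,2]<70); L=P[dark][:,:2]; print("sleeve",len(L),L.mean(0),L.min(0),L.max(0))
    _,_,vt=np.linalg.svd(L-L.mean(0)); print("dir",vt[0],np.degrees(np.arctan2(vt[0,1],vt[0,0])))
    arm=(abs(P[...,2]-.063)<.005)&(P[...,0]>.4)&(P[...,0]<.75)&(P[...,1]>-.4)&(P[...,1]<-.05)
    T=P[arm&(k[...,2]<80)]; print("ticks",len(T))
    n_,lab,st,ce=cv2.connectedComponentsWithStats((arm&(k[...,2]<80)).astype(np.uint8))
    for i in range(1,n_):
        if st[i,4]>3: print(st[i,4],ray(s,ce[i],.063)[0])
    n_,lab,st,ce=cv2.connectedComponentsWithStats((m&~dark).astype(np.uint8))
    for i in range(1,n_):
        if st[i,4]>6: print("bright hi",st[i,4],P[lab==i].mean(0))
    b=np.array([[ (P[...,2]>.14)&(P[...,2]<.17) ]]).squeeze()
    for nm,lo,hi in(("thin",.13,.165),("can",.18,.195)):
        pass
E
```

```text
top cups [(0.4329, -0.1358, 0.0339), (0.4404, -0.2766, 0.0339), (0.4517, -0.3903, 0.0343), (0.5576, 0.1595, 0.0341), (0.5912, -0.2915, 0.0304)]
stack [(0.5566, 0.1586, 0.034)]
flaps bbox [0.43919014 0.05001226 0.15008872] [0.67794743 0.29672834 0.23325858] [0.15198787 0.23010149]
sleeve 82 [ 0.5688567  -0.30053688] [ 0.53992921 -0.31200205] [ 0.6292886  -0.28403037]
dir [-0.96796412 -0.25108854] -165.45806433309667
ticks 39
6 [ 0.72522164 -0.09488872  0.063     ]
11 [ 0.62899312 -0.39284188  0.063     ]
8 [ 0.55865485 -0.35887525  0.063     ]
10 [ 0.53261233 -0.28608749  0.063     ]
bright hi 61 [ 0.72724949 -0.11035504  0.10907203]
bright hi 116 [ 0.60372439 -0.29535663  0.107306  ]
bright hi 7 [ 0.55581669 -0.3115188   0.1044938 ]
scene cups [(0.7928, 0.1017, 0.0297), (0.5583, 0.1607, 0.0367), (0.4387, -0.1334, 0.0378), (0.584, -0.4728, 0.0363)]
stack [(0.5607, 0.1611, 0.0353)]
flaps bbox [0.4406951  0.05001977 0.15000253] [0.67955559 0.29637076 0.23322672] [0.15090445 0.2313285 ]
sleeve 19 [ 0.5701428  -0.29707407] [ 0.54879534 -0.30387322] [ 0.58849152 -0.29030959]
dir [0.97456484 0.2241057 ] 12.950295860255016
ticks 0
bright hi 155 [ 0.60243563 -0.29422842  0.1071752 ]
bright hi 21 [ 0.74163295 -0.08256259  0.10939841]
```

Run:
```python
from h import *
for yaw in(10,55):
    print(robot.ik([.568,-.30,.25],[180,0,yaw]))
robot.move_pose([.56,-.30,.30],[180,0,10])
s=robot.snapshot("wrist"); np.savez("w1.npz",**s)
t=robot.snapshot("top"); np.savez("t1.npz",**t)
print(robot.get_time(),np.round(s["cam_to_world"],3).tolist(),s["fx"])
a=np.hstack([s["pixels"],t["pixels"]])[:,:,::-1]
cv2.imwrite("pics/a1.png",cv2.resize(a,(800,300),interpolation=cv2.INTER_AREA))
```

```text
[-15.78540065  33.37569649  60.78289632  88.81889766 -29.7390564
  75.4480572  -31.42797353]
[-15.78540065  33.37569649  60.78289632  88.81889766 -29.7390564
  75.4480572   13.57202647]
3.7417 [[0.175, -0.948, -0.267, 0.63], [-0.985, -0.169, -0.047, -0.287], [-0.001, 0.271, -0.962, 0.442], [0.0, 0.0, 0.0, 1.0]] 288.9825761638789
```

View pics/a1.png

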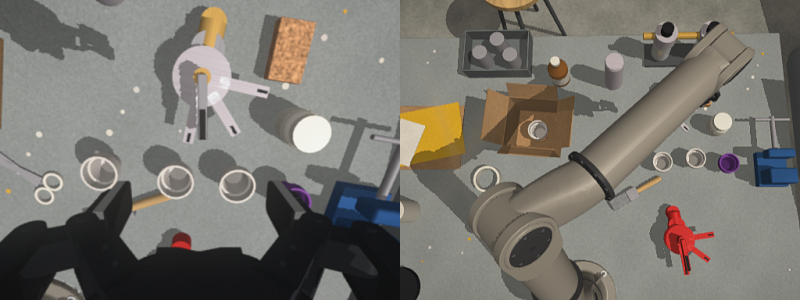

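The left half (wrist view) shows the lever pointing down the picture. Its dark sleeve runs from about (203,105) to (203,138) and the hub is at (202,75). The three cups are still in their places at y≈180.

Run:
```python
from h import *
s=dict(np.load("w1.npz")); P=cloud(s); V=s["pixels"].max(-1)
ax0=np.array([.6341,-.2913]); D=P[...,:2]-ax0; R=np.hypot(D[...,0],D[...,1])
A=np.degrees(np.arctan2(D[...,1],D[...,0]))%360
bar=(P[...,2]>.1)&(P[...,2]<.115)&(R>.03)&(R<.1)&(A>165)&(A<280)
uv=np.argwhere(bar)[:,::-1].astype(float); w=ray(s,uv,.108)[:,:2]
c=w.mean(0); d=np.linalg.svd(w-c)[2][0]; print("bar",len(w),c,"dir",np.degrees(np.arctan2(d[1],d[0]))%180,"ang via axis",np.degrees(np.arctan2(*(c-ax0)[::-1]))%360, np.hypot(*(w-ax0).T).max())
sl=bar&(V<70); w=ray(s,np.argwhere(sl)[:,::-1].astype(float),.108)[:,:2]; print("sleeve",len(w),w.mean(0),w.min(0),w.max(0))
tick=(abs(P[...,2]-.063)<.006)&(R>.085)&(R<.12)&(V<80)
n,l,st,ce=cv2.connectedComponentsWithStats(tick.astype(np.uint8))
for i in range(1,n):
    if st[i,4]>4: p=ray(s,ce[i],.063)[0,:2]; print("tick",st[i,4],p,np.hypot(*(p-ax0)),np.degrees(np.arctan2(*(p-ax0)[::-1]))%360)
print(rims(s,.06,(.2,.9,-.6,.2)))
```

```text
bar 597 [ 0.57612424 -0.30146258] dir 10.687785437679054 ang via axis 189.94237245348964 0.08844211318217848
sleeve 223 [ 0.56955304 -0.30261479] [ 0.54786303 -0.31055403] [ 0.59094248 -0.29596152]
tick 26 [ 0.63292493 -0.39135453] 0.10006142805002786 269.3271314787346
tick 22 [ 0.56185005 -0.35905239] 0.09904767281818762 223.16001445793984
tick 24 [ 0.53516176 -0.28551777] 0.09910705817445586 176.65527997968994
[(0.4582, -0.3896, 0.0345), (0.4467, -0.2761, 0.0347), (0.44, -0.1367, 0.0361), (0.591, -0.4733, 0.0303)]
```

```bash
sed -i 's/<.008)&(P\[...,0\]>box/<.004)\&(P[...,0]>box/' h.py
cat >> h.py <<'E'
AX=np.array([.6355,-.2905])
def gp(a,r=.068): a=np.radians(a); return AX+r*np.array([np.cos(a),np.sin(a)])
def lever(s):
    P=cloud(s); R=np.hypot(*np.moveaxis(P[...,:2]-AX,-1,0))
    bar=(P[...,2]>.1)&(P[...,2]<.115)&(R>.03)&(R<.1)
    w=ray(s,np.argwhere(bar)[:,::-1].astype(float),.108)[:,:2]; c=w.mean(0); d=np.linalg.svd(w-c)[2][0]
    return len(w),np.degrees(np.arctan2(d[1],d[0]))%180,np.degrees(np.arctan2(*(c-AX)[::-1]))%180
def turn(a0,a1,n):
    for a in np.linspace(a0,a1,n+1)[1:]:
        robot.servo_line([*gp(a),.078],[180,0,a-180],velocity=.06)
E
python3 - <<'E'
from h import *
robot.grip(.5)
robot.move_pose([*gp(191),.14],[180,0,11])
print(robot.servo_line([*gp(191),.078],velocity=.1,contact_N=15))
robot.grip(0); print(robot.get_grip_width(),robot.get_grip_force(),robot.get_contact_force())
turn(191,222.4,4); print(robot.get_contact_force(),robot.get_eef_pos(),robot.get_grip_width())
robot.grip(.45)
robot.servo_line([*gp(222.4),.16])
robot.move_pose([.57,-.33,.30],[180,0,20])
s=robot.snapshot("wrist"); np.savez("w2.npz",**s); print(lever(s),robot.get_time())
cv2.imwrite("pics/w2.png",s["pixels"][:,:,::-1])
E
```

```text
False
0.15535687592846634 59.98449504375458 [-1.5323534   1.64030796  4.80605585]
[-1.55920082  2.09697951  7.21015585] [ 0.58562704 -0.33605635  0.07881763] 0.15159180762437963
(644, np.float64(42.45938506428746), np.float64(43.61939585222362)) 9.0167
```

View pics/w2.png

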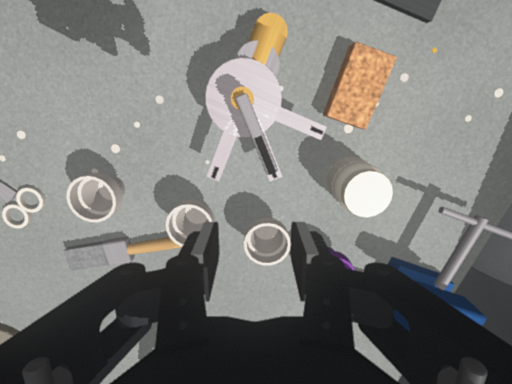

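The lever now covers the middle tick at (275,175) and reads 42.5–43.6° world bearing against a 42.4° target, so it is half open. The cups at (92,197), (190,225) and (267,243) have not moved.

```bash
cat >> h.py <<'E'
def pick(x,y,yaw,zc=.033):
    robot.grip(1.0)
    robot.move_pose([x,y,.16],[180,0,yaw])
    c=robot.servo_line([x,y,zc],velocity=.12,contact_N=12)
    z=robot.get_eef_pos()[2]; robot.grip(0); 
    print("pick",c,z,robot.get_grip_width(),robot.get_grip_force())
    robot.servo_line([x,y,.32],velocity=.2); print(" held",robot.get_grip_width(),robot.get_grip_force())
E
python3 - <<'E'
from h import *
s=dict(np.load("w2.npz")); print("w2",rims(s,.06,(.2,.9,-.6,.2)))
s=dict(np.load("top0.npz")); print("top0",rims(s,.06,(.2,.9,-.6,.1)),rims(s,.064,(.3,.8,.1,.45)))
robot.move_pose([.46,.16,.42],[180,0,0])
w=robot.snapshot("wrist"); np.savez("w3.npz",**w); print("stack",rims(w,.064,(.3,.8,.05,.3)),rims(w,.06,(.2,.9,-.6,.1)))
for s in(s,w):
    P=cloud(s);k=cv2.cvtColor(s["pixels"],cv2.COLOR_RGB2HSV)
    br=(abs(k[...,0].astype(int)-13)<8)&(k[...,1]>70)&(abs(P[...,2]-.158)<.005)&(P[...,0]>.42)&(P[...,0]<.7)&(P[...,1]>.03)&(P[...,1]<.3)
    print("rim rect",cv2.minAreaRect(P[br][:,:2].astype(np.float32)))
    fl=(P[...,2]>.172)&(P[...,0]>.4)&(P[...,0]<.75)&(P[...,1]>.0)&(P[...,1]<.35)&(abs(k[...,0].astype(int)-13)<8)&(k[...,1]>70)
    n,l,st,ce=cv2.connectedComponentsWithStats(fl.astype(np.uint8))
    for i in range(1,n):
        if st[i,4]>50: q=P[l==i]; top=q[q[:,2]>np.percentile(q[:,2],90)]; print("flap",st[i,4],q.mean(0),"edge",top.mean(0))
cv2.imwrite("pics/w3.png",w["pixels"][:,:,::-1]); print(robot.get_time())
E
```

```text
w2 [(0.4583, -0.3896, 0.0345), (0.4464, -0.2758, 0.0345), (0.4385, -0.1365, 0.0351), (0.5817, -0.4797, 0.0344)]
top0 [(0.4328, -0.136, 0.0338), (0.4404, -0.2764, 0.0338), (0.4519, -0.3902, 0.0342), (0.5912, -0.2915, 0.0304)] [(0.5566, 0.1583, 0.034)]
stack [(0.5621, 0.1598, 0.0339)] [(0.4384, -0.1345, 0.0349), (0.4457, -0.2745, 0.0351)]
rim rect ((0.5583645105361938, 0.16313078999519348), (0.17705576121807098, 0.17792865633964539), 85.32395935058594)
flap 793 [0.65936695 0.15349709 0.19081723] edge [0.6673761  0.15184816 0.20672999]
flap 1506 [0.56597634 0.27180818 0.20313455] edge [0.56604633 0.28766822 0.22913515]
flap 1083 [0.54775343 0.04306787 0.19731898] edge [0.54618562 0.02277198 0.21848664]
flap 462 [0.4542824  0.17151397 0.1901993 ] edge [0.44505942 0.17030777 0.2050267 ]
rim rect ((0.5631765127182007, 0.1622174084186554), (0.17519709467887878, 0.17727801203727722), 85.50064086914062)
flap 6714 [0.57063271 0.27239657 0.20587181] edge [0.56725262 0.28280957 0.24546038]
flap 7326 [0.55791674 0.04394885 0.19941078] edge [0.55540294 0.03027394 0.23478162]
flap 2685 [0.45917502 0.17248503 0.19188072] edge [0.45304627 0.17321659 0.21918965]
10.9417
```

View pics/w3.png

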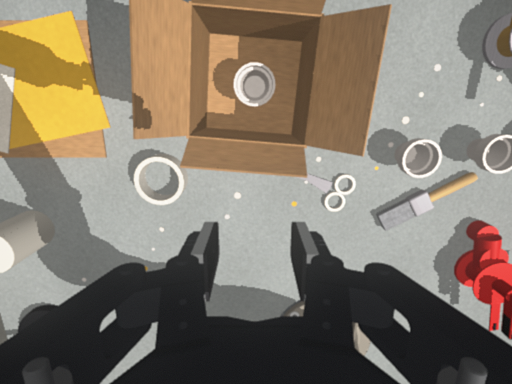

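The wrist view shows the carton with the stack cup at (254,84) and all four flaps folded outwards. The cup at (421,158) and the cup at (497,153) are clear of the brush, and no fourth cup shows here.

```bash
cat >> h.py <<'E'
def place(x,y,k,zc,yaw=130.4):
    """nest the held cup as k-th on the stack"""
    zt=.004+.022*k+zc
    robot.move_pose([x,y,.32],[180,0,yaw])
    robot.servo_line([x,y,zt+.05],velocity=.2)
    c=robot.servo_line([x,y,zt-.006],velocity=.03,contact_N=12)
    print("place",c,"z err mm",1e3*(robot.get_eef_pos()[2]-zt),robot.get_contact_force().round(1) if hasattr(robot.get_contact_force(),'round') else robot.get_contact_force(),robot.get_grip_width())
def letgo(x,y,yaw=130.4):
    robot.grip(1.0); robot.servo_line([x,y,.32],velocity=.2)
E
python3 - <<'E'
from h import *
print(robot.ik([.437,-.136,.16],[180,0,90]),robot.ik([.5605,.1597,.1],[180,0,130.4]))
pick(.437,-.1355,90)
place(.5605,.1597,1,.033)
print(robot.get_time())
E
```

```text
[ 30.82103622   8.08739852 -20.49013217 117.64290763   3.45402251
  54.82428335   8.52655227] [-47.54513374  27.88091656  35.87320477 105.86493454 -20.15354561
  52.6893328   37.98412635]
pick False 0.03360537200515695 0.783140386572821 64.35902891680598
 held 0.7770188973789548 66.92008478567004
place True z err mm 1.6136872786209207 [-0.6 -1.7  5.2] 0.7795787982342851
20.6417
```

Run:
```python
from h import *
letgo(.5605,.1597)
robot.move_pose([.46,.10,.42],[180,0,0])
w=robot.snapshot("wrist"); np.savez("w4.npz",**w)
for z in(.064,.086): print(z,rims(w,z,(.45,.7,.05,.3)))
P=cloud(w); m=white(w)&(np.hypot(P[...,0]-.5605,P[...,1]-.16)<.042)&(P[...,2]>.07); q=P[m]; print("rim z",len(q),np.percentile(q[:,2],[5,25,50,75,95]))
print("plane",np.linalg.lstsq(np.c_[q[:,:2]-[.56,.16],np.ones(len(q))],q[:,2],rcond=None)[0])
print(rims(w,.06,(.2,.9,-.6,.1)),robot.get_time())
cv2.imwrite("pics/w4.png",w["pixels"][:,:,::-1])
```

```text
0.064 [(0.5622, 0.1596, 0.0304)]
0.086 [(0.5619, 0.1595, 0.034)]
rim z 457 [0.0736519  0.08437944 0.08562553 0.08640309 0.08723892]
plane [-0.01471805 -0.04004327  0.0842837 ]
[(0.4459, -0.2746, 0.0347)] 24.275
```

View pics/w4.png

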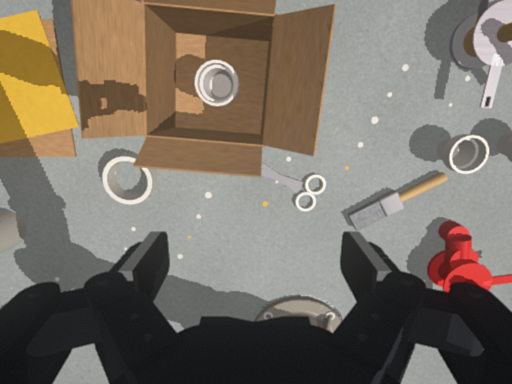

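The first cup is nested at (217,82) with its rim at 0.086 m and level. The next cup is at (467,154).

Run:
```python
from h import *
def find(x0,y0):
    robot.move_pose([.36,y0+.02,.34],[180,0,0])
    w=robot.snapshot("wrist"); r=rims(w,.06,(.3,.6,-.55,-.02)); print(r)
    return min(r,key=lambda c:np.hypot(c[0]-x0,c[1]-y0))
c=find(.4455,-.2755); assert abs(c[2]-.0345)<.0015
x,y=c[0]-.0015,c[1]-.0005
pick(x,y,90); place(.5605,.1597,2,.033); letgo(.5605,.1597)
robot.move_pose([.46,.10,.42],[180,0,0])
w=robot.snapshot("wrist"); print("stack",rims(w,.108,(.45,.7,.05,.3)),rims(w,.06,(.2,.9,-.6,.1)),robot.get_time())
c=find(.4575,-.3896); print(c,robot.get_time())
```

```text
[(0.4455, -0.2757, 0.0338), (0.4572, -0.3895, 0.0344)]
pick False 0.03368307071844082 0.762815299213972 72.0782700413838
 held 0.764993962423616 71.39594385051169
place True z err mm 1.2911842994446088 [-1.4 -0.8  3.3] 0.7624974099199728
stack [(0.562, 0.1596, 0.0341)] [] 38.1917
[(0.4577, -0.3899, 0.0339)]
(0.4577, -0.3899, 0.0339) 40.0167
```

Run:
```python
from h import *
pick(.4562,-.3902,90); place(.5605,.1597,3,.033); letgo(.5605,.1597)
robot.move_pose([.46,.10,.42],[180,0,0])
w=robot.snapshot("wrist"); print("stack",rims(w,.130,(.45,.7,.05,.3)),robot.get_time())
P=cloud(w); m=white(w)&(np.hypot(P[...,0]-.5605,P[...,1]-.16)<.042)&(P[...,2]>.122); q=P[m]; print("rim z",len(q),np.percentile(q[:,2],[5,25,50,75,95]))
t=robot.snapshot("scene"); print(lever(t))
cv2.imwrite("pics/w5.png",cv2.resize(np.hstack([w["pixels"],t["pixels"]])[:,:,::-1],(800,300),interpolation=cv2.INTER_AREA))
for n,x in(("near",-.10),("far",.10)):
    pass
```

```text
pick False 0.03386814364689346 0.7798725982111319 66.46983951330185
 held 0.7741474264738195 66.73986319452524
place True z err mm 1.7345651907288984 [-1.6 -0.8  4.9] 0.7769087927985063
stack [(0.5617, 0.1595, 0.034)] 52.6417
rim z 512 [0.12426387 0.12909031 0.12982263 0.13048353 0.13134578]
(71, np.float64(44.15734244674011), np.float64(40.92144101834421))
```

View pics/w5.png

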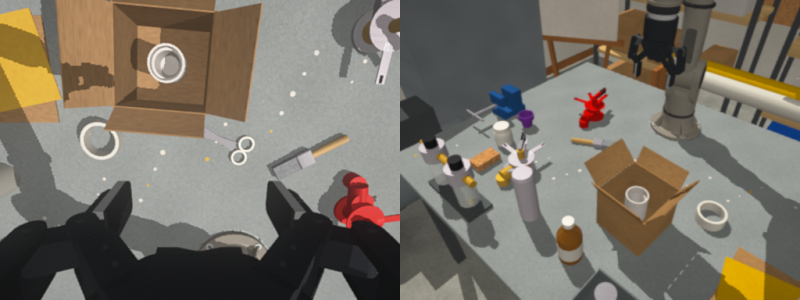

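The stack has three collars on the cup in the carton, with the rim flat at 0.130 m. No loose white cup remains on the bench. Next come the flaps.

```bash
cat >> h.py <<'E'
C=np.array([.5610,.1625]); YAW=-4.6
FL=dict(near=(180,.058,.156,.0145),far=(0,.058,.156,.0145),left=(90,.083,.160,.011),right=(-90,.083,.160,.011))
def fold(name):
    a,L,hz,half=FL[name]; a=np.radians(a+YAW); u=np.array([np.cos(a),np.sin(a)]); O=[180,0,90+YAW]
    zp=hz+.35*L; d=.75*L; r0=.105+L; rt=.083-d+half; p=lambda r,z:[*(C+r*u),z]
    robot.move_pose(p(r0,.33),O)
    robot.servo_line(p(r0,zp),velocity=.2,contact_N=15)
    b=robot.servo_line(p(rt,zp),velocity=.12,contact_N=25)
    c=robot.servo_line(p(rt,hz-.004),velocity=.05,contact_N=12)
    print(name,b,c,robot.get_eef_pos(),robot.get_time()); robot.servo_line(p(rt,.28),velocity=.25)
def flapz():
    w=robot.snapshot("top"); P=cloud(w); k=cv2.cvtColor(w["pixels"],cv2.COLOR_RGB2HSV)
    Q=(P[...,:2]-C)@np.array([[np.cos(np.radians(YAW)),-np.sin(np.radians(YAW))],[np.sin(np.radians(YAW)),np.cos(np.radians(YAW))]])
    for n,(cx,cy,hx,hy) in dict(near=(-.06,0,.015,.05),far=(.06,0,.015,.05),left=(0,.04,.05,.03),right=(0,-.04,.05,.03)).items():
        m=(abs(Q[...,0]-cx)<hx)&(abs(Q[...,1]-cy)<hy)&(P[...,2]<.3)&(w["z_map"]>0); print(n,m.sum(),np.percentile(P[m][:,2],[5,50,95]).round(4) if m.any() else None)
    return w
E
python3 - <<'E'
from h import *
robot.grip(0)
fold("near"); fold("far")
robot.move_pose([.40,-.05,.42],[180,0,60]); w=flapz()
s=robot.snapshot("scene"); cv2.imwrite("pics/f1.png",cv2.resize(np.hstack([w["pixels"],s["pixels"]])[:,:,::-1],(800,300),interpolation=cv2.INTER_AREA)); print(robot.get_time())
E
```

```text
near False True [0.50766995 0.16715759 0.15898438] 57.0167
far False True [0.6156282  0.15839809 0.15900772] 60.925
near 464 [0.1554 0.1589 0.1621]
far 498 [0.0028 0.158  0.1617]
left 669 [0.006  0.1575 0.1619]
right 615 [0.0039 0.1573 0.1618]
62.9083
```

View pics/f1.png

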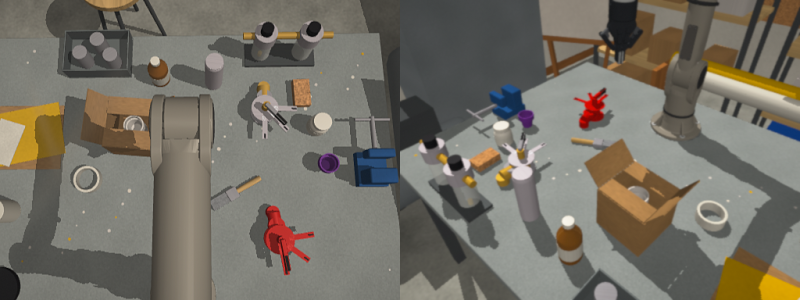

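Both short flaps lie flat, with the tool stopping at 0.159 m. The long flaps are still open.

Run:
```python
from h import *
fold("left"); fold("right")
robot.move_pose([.40,.16,.42],[180,0,0]); 
s=robot.snapshot("wrist"); w=robot.snapshot("scene"); P=cloud(s)
m=(np.abs(P[...,0]-C[0])<.07)&(np.abs(P[...,1]-C[1])<.07); print(np.percentile(P[m][:,2],[1,5,50,95,99]),robot.get_time())
q=P[m]; 
for sg in(1,-1):
    h=q[sg*(q[:,1]-C[1])>.01]; print(np.linalg.lstsq(np.c_[h[:,:2]-C,np.ones(len(h))],h[:,2],rcond=None)[0])
cv2.imwrite("pics/f2.png",cv2.resize(np.hstack([s["pixels"],w["pixels"]])[:,:,::-1],(800,300),interpolation=cv2.INTER_AREA))
```

```text
left True True [0.56542921 0.21103222 0.16321321] 67.6833
right True True [0.55135251 0.02354861 0.19036511] 71.1667
[0.00276738 0.00425766 0.16178665 0.16466442 0.24147227] 73.375
[-0.00100923  0.00167716  0.16292398]
[-1.15235932 -0.03524055  0.11218719]
```

View pics/f2.png

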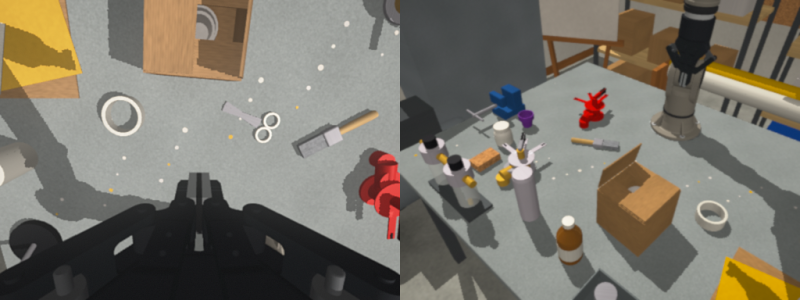

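The left flap is flat. The right one is still up because the force guard stopped the push early, so I'll repeat it more slowly.

Run:
```python
from h import *
a,L,hz,half=FL["right"]; a=np.radians(a+YAW); u=np.array([np.cos(a),np.sin(a)]); O=[180,0,90+YAW]
p=lambda r,z:[*(C+r*u),z]
robot.move_pose(p(.185,.33),O)
robot.servo_line(p(.185,.198),velocity=.2,contact_N=20)
f0=np.array(robot.get_contact_force()); print(f0)
for r in np.arange(.165,.03,-.015):
    b=robot.servo_line(p(r,.198),velocity=.06,contact_N=30)
    e=robot.get_eef_pos(); print(b,round(float((np.array(e[:2])-C)@u),4),round(e[2],4),(np.array(robot.get_contact_force())-f0).round(1))
    if b: break
```

```text
[0.63791115 0.20985304 0.64491006]
False 0.1644 0.1982 [-1.1  0.4 -1.1]
False 0.1494 0.1979 [-0.2 -0.4 -1.4]
False 0.1344 0.198 [-0.2 -0.2 -0.8]
False 0.1194 0.198 [-0.7  0.1 -0.3]
False 0.1044 0.198 [-0.   0.4  0.1]
False 0.0894 0.198 [-1.  -0.2 -0.4]
False 0.0742 0.198 [-0.2  0.4 -0.7]
False 0.0592 0.198 [-0.1  0.5 -0.7]
False 0.0442 0.198 [-1.1 -0.4 -0.7]
False 0.0293 0.198 [-0.5 -0.7 -0.5]
```

Run:
```python
from h import *
a,L,hz,half=FL["right"]; a=np.radians(a+YAW); u=np.array([np.cos(a),np.sin(a)])
p=lambda r,z:[*(C+r*u),z]
print(robot.servo_line(p(.0293,.156),velocity=.05,contact_N=12),robot.get_eef_pos())
robot.servo_line(p(.0293,.28),velocity=.25)
robot.move_pose([.43,.16,.42],[180,0,0]); 
s=robot.snapshot("wrist"); w=robot.snapshot("scene"); P=cloud(s)
m=(np.abs(P[...,0]-C[0])<.065)&(np.abs(P[...,1]-C[1])<.07); q=P[m]; print(np.percentile(q[:,2],[1,5,50,95,99]),robot.get_time())
for sg in(1,-1):
    h=q[sg*(q[:,1]-C[1])>.01]; print(np.linalg.lstsq(np.c_[h[:,:2]-C,np.ones(len(h))],h[:,2],rcond=None)[0])
cv2.imwrite("pics/f3.png",cv2.resize(np.hstack([s["pixels"],w["pixels"]])[:,:,::-1],(800,300),interpolation=cv2.INTER_AREA))
```

```text
True [0.55836205 0.13312545 0.16294024]
[0.16107762 0.1616382  0.16304963 0.56143925 0.56143925] 82.7833
[-0.00017635  0.00101949  0.162949  ]
[-0.00037099  0.00028954  0.16298185]
```

View pics/f3.png

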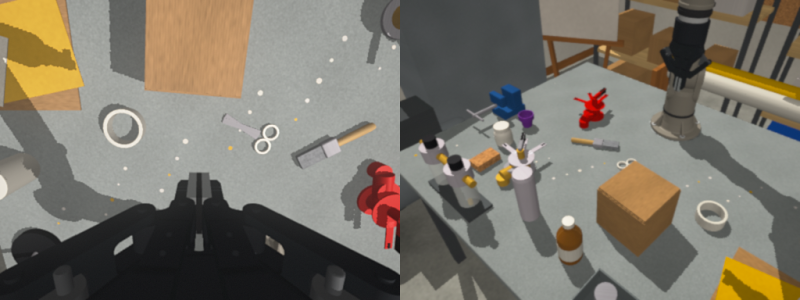

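The carton is shut and flat, with its top at 0.163 m and no slope. Now the valve.

Run:
```python
from h import *
robot.grip(.45)
robot.move_pose([.57,-.33,.30],[180,0,20]); s=robot.snapshot("wrist"); print(lever(s))
robot.move_pose([*gp(222.6),.14],[180,0,42.6])
print(robot.servo_line([*gp(222.6),.078],velocity=.1,contact_N=15))
robot.grip(0); print(robot.get_grip_width())
turn(222.6,180,5)
for a in np.arange(179,173,-1):
    b=robot.servo_line([*gp(a),.078],[180,0,a-180],velocity=.01,contact_N=15); print(a,b,np.round(robot.get_contact_force(),1),round(robot.get_ee_rot()[2],2))
    if b: break
robot.grip(.45); e=robot.get_eef_pos(); robot.servo_line([e[0],e[1],.17])
robot.move_pose([.57,-.33,.30],[180,0,20]); s=robot.snapshot("wrist"); print(lever(s),robot.get_time())
cv2.imwrite("pics/v2.png",s["pixels"][:,:,::-1])
```

```text
(641, np.float64(42.522780793205726), np.float64(43.63539809325118))
False
0.155171623843055
179 False [-3.   2.   7.6] -1.01
178 False [-3.   1.4  7.2] -2.01
177 False [-3.3  1.5  6.5] -2.95
176 False [-2.  -1.2  6.7] -3.86
175 False [-3.7 -4.3  5. ] -4.84
174 False [-2.5 -5.8  4.4] -5.79
(644, np.float64(177.64419449509035), np.float64(177.3245400103947)) 91.9333
```

View pics/v2.png

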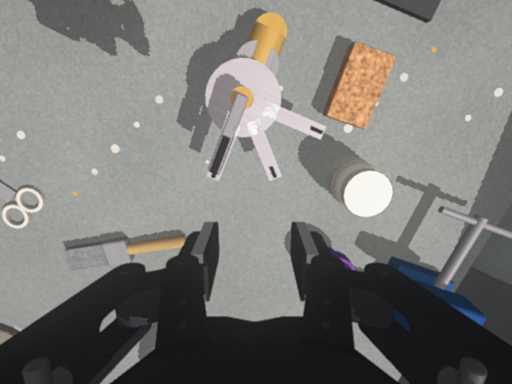

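The lever lies over the shut tick at (215,175), bearing 177.5° and against its stop: pushing 3° further did not move it. The jar, block and purple cup are where they were.

```bash
python3 -c "
from plant import robot
print(robot.finish_job())"
```

```text
the job is handed in; nothing more can be done
None
```

The job is handed in at about 92 s: valve set to half open, all three loose white cups nested on the carton cup, carton closed flat (short flaps first), valve then turned fully shut, and nothing else seen to have moved.

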